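# Seat the pan lid and thread the rolling pin out through its opening

## Task

First press the loose lid of the steel tool pan down at its raised end until it sits level on the rim all round, with the rolling pin still lying inside. Then, with the lid staying seated, draw the rolling pin out: it is longer than the opening in the lid, so tilt it and bring it up through the opening one end first. Finish still gripping the pin, held still with all of it about 10 cm above the lid and touching nothing else; do not disturb the other things on the table.

Things in the scene. Friction and masses are not known exactly. Their poses are not given: they have to be found in the camera images.
- pan: Steel food pan, outside 330 long (its y) x 200 wide (its x) x 66 mm high, walls and floor 3 mm, does not move; inner end faces at y = -162 and +162. Origin: centre of its underside, z up. Two cradles inside (y = -70 and +100 mm, each 24 long) carry the pin at x = 0, its axis 28 mm above the origin; their cheeks, 15 to 28 mm either side, reach 28 mm high. Bare floor elsewhere.
- lid (a joint): Flat white lid, 340 x 210 x 4 mm, hooked on at the pan's -y end (pivot along pan x at y = -170, z = 66 mm), raised at the +y end. Value: tilt in rad; 0 = seated level (underside z = 66, top z = 70 mm in the pan), 0.1 = +y end 34 mm up, its stop 0.11. Stiff: stays where left; about 5 N down at the raised end moves it, about 8 N up there lifts it again. Cannot come off.
- lid_press (a point): Point on the top face of the lid, on the middle of the solid strip (48 mm wide in y, 210 mm in x) at its raised +y end: the place to press; moves with the lid.
- opening (a point): Centre of the lid's only opening, fixed to the pan at x = 0, y = 22, z = 70 mm (top of the seated lid). The opening is 200 mm in y (from y = -78 to +122 of the pan) x 150 mm in x. Inside the pan the lid covers 84 mm at the -y end and 40 mm at the +y end.
- pin: Wooden rolling pin, a cylinder 250 mm long, 24 mm in diameter, 60 to 120 g. Origin: on its axis at mid length; y axis along the pin. Starts in the cradles along the pan's y, mid length at pan y = 7 to 20 mm, both ends under the lid. 44 to 57 mm are free between its -y end and the end wall: it can slide that way until its +y end lies inside the opening.
- pin_end_near_lip (a point): Centre of the pin's end face at the pin's +y end (at the start under the lid's narrow strip, the +y end of the pan).
- pin_end_covered (a point): Centre of the pin's other end face (at the start under the wide covered end of the lid, -y end of the pan).
- cutter: Steel ring cutter, 64 mm across, 35 mm high, standing on the far (+x) side of the pan; bystander. Origin: centre of its underside.
- scraper: Steel bench scraper with black grip, about 90 x 110 x 18 mm, lying on the robot's side of the pan; bystander. Origin: centre of its underside.
- bowl: Steel bowl, 150 mm across, 60 mm high, right or left of the pan; bystander. Origin: centre of its underside.
- shaker: Steel shaker jar, 64 mm across, 110 mm high, to the right; bystander. Origin: centre of its underside.
- measure: Aluminium measuring mug, 80 mm across, 75 mm high, left or right of the pan; bystander. Origin: centre of its underside.
- brush: Flat pastry brush with wooden handle, to the left; bystander. Origin: at its underside.

How it is judged:
By the outcome, as a careful person would: the job done as asked, in the order asked, and still so for the second after the job is handed in, while the arm keeps its last pose, push and grip.
It also fails if it takes over 45 s, if anything falls off the work surface, if the arm or the gripper's body presses on something with over 40 N, if the wrist force passes 120 N, or if a joint passes its speed limit or range.

## Robot

A 6-joint arm with a two-finger parallel gripper is mounted at the origin on the work surface. World frame = base frame: x ahead of the robot, y to its left, z up, the work surface at z = 0. Lengths are in m, angles in degrees, forces in N, time in s.
With the tool pointing down it reaches from about 0.3 to 0.825 m from the base axis. Payload 5.4 kg.
Tool frame: the origin (TCP) lies at the very end of the fingers, on their centre line; the grasp point (between the pads) lies 19 mm behind it; z points along the fingers, y is the direction in which the jaws open and shut (so a half turn about z gives the same grasp; the last joint's range is limited). The gripper opens to 92 mm and grips with 3 to 60 N. Pads are 20 mm wide; open, the fingers measure 128 mm over their backs; the gripper's body (75 mm by 189 mm) begins 69 mm behind the grasp point.
Start: joints at [-75.98, 9.076, 91.501, -0, 79.423, -12.038], TCP at [0.253, -0.517, 0.194] pointing down, gripper open.
Joint ranges: [-166.64, 166.64], [-54.1, 131.32], [10.49, 154.53], [-73.88, 253.88], [9.74, 151.15], [-171.62, 171.62]. Speed limits (degrees/s): [147.25, 147.25, 180, 180, 180, 180].

## Interface

Orientations are given as a 3x3 rotation matrix whose columns are the frame's x, y, z axes.
In Python, from station import robot, viewer, workorder gives the robot as it stands.
- The arm moves only by the tool servo_tool, never from a script. Its argument "series" is a list of rows, each a list of 6 numbers: the shift along the tool's x, y, z in m, then the turn, a rotation vector about the tool's x, y, z in degrees. A call has 1 to 12 rows; each row shifts and turns the commanded pose from where the row before left it, along the tool's axes as they then stand; what a row does not reach is not made up. A row lasts 1/8 s, in which the tool goes at most 62.5 mm and 10.7 degrees, less where a joint would pass 70% of its speed; a pose out of reach is approached as far as the arm can. A call with a gripper value outside its range is refused whole. "grip" is the finger opening in m, from 0 to 0.0919, set as the call begins (left out, the last holds). The fingers move at their own pace and stop on an object; the grip force is fixed at half the most. Time passes only in rows, so rows that do not move let the fingers close. It gives the time, the measured TCP pose, the force and the opening at its end, in the units of the state.
- robot.get_state(): the state, without advancing time (a new reading comes with each control period).
- viewer.get_image(name): name is "side" or "top" or "wrist"; returns a dict with "color" (420x560x3 uint8, red, green, blue), "z_map" (420x560 float32, m along the optical axis (not along the pixel's ray), 0 where there is no reading), "mtx" (3x3 intrinsics, pixels), "world_from_camera" (4x4, takes a point from camera to world coordinates). Camera axes: x right, y up, looking along -z (the intrinsics and any distortion apply to the point x, -y, -z); pixel columns grow to the right and rows downward; lengths in m; the calibration is good to about 2 mm. A picture is of the moment at which its call begins.
- workorder.job_done(): hands the job in, once; it reports no verdict.
The state is a dict: "t": time; "joints": joint angles; "joint_vel": joint speeds; "tau": joint torques, N m; "tcp_pos": TCP position; "tool_rot": TCP orientation; "contact_force": force on the tool from outside, world axes, zero at the start; "torque": the same for the moment, N m; "grip_width": opening from 0.0 (shut) to 1.0 (fully open).
Only numpy, scipy, OpenCV 4.12 (cv2) and the standard library are available. Lean on these libraries where they do the work, as an engineer would, in place of code of your own. Each camera call takes 0.05 s, during which the arm holds its last target.

## Working session

There is one attempt and no reset: what is moved stays moved. The work goes in short steps, Python scripts to look and compute and a tool call to move; the robot and the scene stay as the last step left them, time stands still between calls to the robot, and variables do not carry over. Pictures are saved under pics/ and viewed, and the job is handed in when it is done.

Besides the shell and the picture viewer there is one more tool, called after "Call:" as name(argument=value, ...) on one line, values as JSON. servo_tool: Moves the arm, as the interface text tells. Its arguments: {"type":"object","properties":{"series":{"type":"array","items":{"type":"array","items":{"type":"number"}}},"grip":{"type":"number"}},"required":["series"]}

```bash
ls; mkdir -p pics
python3 - <<'E'
from station import robot, viewer, workorder
import cv2
s=robot.get_state(); print({k:s[k] for k in ('t','tcp_pos','tool_rot','contact_force','grip_width')})
for n in ('side','top','wrist'):
    im=viewer.get_image(n); cv2.imwrite(f'pics/{n}0.png',im['color'][:,:,::-1]); print(n,im['mtx'],im['world_from_camera'],[k for k in im])
E
```

```text
pics
{'t': 0.0, 'tcp_pos': array([ 0.25240809, -0.51591774,  0.19314123]), 'tool_rot': array([[ 8.98348720e-01,  4.39282805e-01, -4.40546577e-04],
       [ 4.39282852e-01, -8.98347022e-01,  1.78964963e-03],
       [ 3.90398602e-04, -1.80125401e-03, -9.99998302e-01]]), 'contact_force': array([ 0.04502985,  0.09121875, -0.02722587]), 'grip_width': 1.0043118989198578}
side [[509.46010835   0.         290.11539361]
 [  0.         509.46010835 209.5338571 ]
 [  0.           0.           1.        ]] [[-0.99172931  0.08076982 -0.09974578  0.40074228]
 [-0.12639267 -0.47949063  0.86839716  1.14771229]
 [ 0.02231311  0.87382205  0.48573363  0.73813067]
 [ 0.          0.          0.          1.        ]] ['color', 'z_map', 'mtx', 'world_from_camera']
top [[478.93102535   0.         278.99405599]
 [  0.         478.93102535 207.81709144]
 [  0.           0.           1.        ]] [[ 0.02785622  0.98942386 -0.14235329  0.3531605 ]
 [-0.99950215  0.02967988  0.01070316  0.00545498]
 [ 0.01481499  0.14198427  0.98975804  1.58000504]
 [ 0.          0.          0.          1.        ]] ['color', 'z_map', 'mtx', 'world_from_camera']
wrist [[322.18099394   0.         280.51415232]
 [  0.         322.18099394 211.40375458]
 [  0.           0.           1.        ]] [[ 0.43953322  0.86621862  0.23764648  0.31937438]
 [-0.89822472  0.42437228  0.11445753 -0.48436833]
 [-0.00170533 -0.26376782  0.96458469  0.38334911]
 [ 0.          0.          0.          1.        ]] ['color', 'z_map', 'mtx', 'world_from_camera']
```

View pics/side0.png

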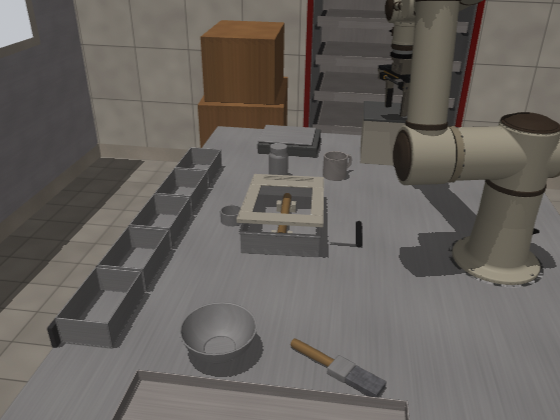

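View pics/top0.png

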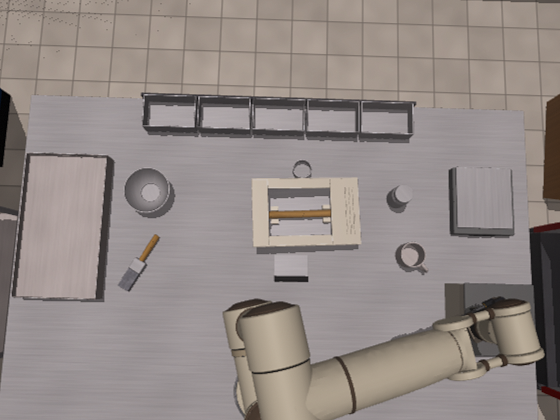

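View pics/wrist0.png

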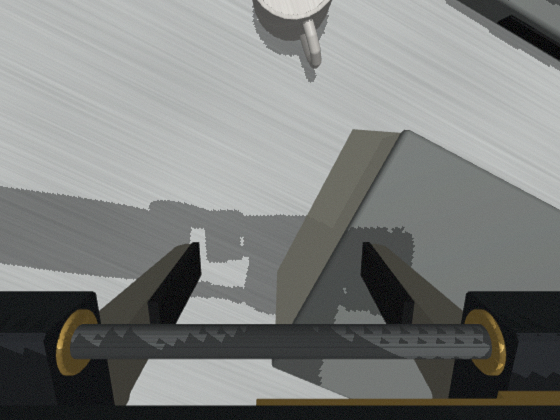

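The side view shows the lid raised at its near (+y world) end, around pixel (285,215). In the top view the lid spans about (252–360, 177–248), with its wide strip on the right, which is world −y. The pin runs from (268,214) to (331,213). The scraper, cutter, shaker and mug surround the pan. Next I'll measure.

```bash
cat > h.py <<'E'
from station import robot, viewer, workorder
import cv2, numpy as np
def ray(im,u,v):
    K=im['mtx'];M=im['world_from_camera']
    d=np.array([(u-K[0,2])/K[0,0],-(v-K[1,2])/K[1,1],-1.0])
    return M[:3,3],M[:3,:3]@d
def onz(im,u,v,z):
    o,d=ray(im,u,v); return o+d*(z-o[2])/d[2]
def cloud(im):
    z=im['z_map'];v,u=np.mgrid[0:z.shape[0],0:z.shape[1]]
    K=im['mtx'];M=im['world_from_camera']
    p=np.stack([(u-K[0,2])/K[0,0]*z,-(v-K[1,2])/K[1,1]*z,-z],-1)
    return p@M[:3,:3].T+M[:3,3]
def proj(im,p):
    M=im['world_from_camera'];c=M[:3,:3].T@(np.asarray(p)-M[:3,3]);K=im['mtx']
    return K[0,0]*c[0]/-c[2]+K[0,2],K[1,1]*-c[1]/-c[2]+K[1,2]
def st():
    s=robot.get_state();print('t',round(s['t'],2),'tcp',np.round(s['tcp_pos'],4),'F',np.round(s['contact_force'],1),'T',np.round(s['torque'],2),'g',round(s['grip_width'],3),'j',np.round(s['joints'],1));return s
E
python3 - <<'E'
from h import *
for n in ('top','side'):
    im=viewer.get_image(n);P=cloud(im);c=im['color']
    hsv=cv2.cvtColor(c,cv2.COLOR_RGB2HSV)
    lid=((P[...,2]>0.055)&(P[...,2]<0.14)&(abs(P[...,1])<0.3)&(P[...,0]>0.4)&(P[...,0]<0.75)&(hsv[...,2]>150)&(hsv[...,1]<70)&(hsv[...,1]>15)).astype(np.uint8)
    cs,h=cv2.findContours(lid,cv2.RETR_CCOMP,cv2.CHAIN_APPROX_NONE)
    for k,x in enumerate(cs):
        a=cv2.contourArea(x)
        if a<300: continue
        r=cv2.minAreaRect(x);print(n,h[0][k],a,np.round(cv2.boxPoints(r),1).tolist())
    pts=P[lid>0];A=np.c_[pts[:,:2],np.ones(len(pts))];co=np.linalg.lstsq(A,pts[:,2],rcond=None)[0]
    print('plane',co,len(pts), 'res',np.std(A@co-pts[:,2]),'range',pts.min(0),pts.max(0))
    wood=((hsv[...,0]>8)&(hsv[...,0]<22)&(hsv[...,1]>110)&(abs(P[...,1])<0.25)&(P[...,0]>0.4)&(P[...,0]<0.75)&(P[...,2]<0.1))
    w=P[wood];print('wood',len(w),w.min(0),w.max(0),np.median(w,0))
    print(cv2.minAreaRect(np.argwhere(wood)[:,::-1].astype(np.float32)))
    t=w[np.argsort(w[:,1])]
    print('fit line x=a*y+b',np.polyfit(w[:,1],w[:,0],1),np.polyfit(w[:,1],w[:,2],1))
E
```

```text
top [-1 -1  1 -1] 7080.5 [[250.5, 178.0], [358.3999938964844, 175.39999389648438], [360.1000061035156, 243.6999969482422], [252.1999969482422, 246.39999389648438]]
top [18 16 -1  0] 3090.0 [[265.79998779296875, 187.0], [331.3999938964844, 186.0], [332.20001220703125, 235.5], [266.6000061035156, 236.60000610351562]]
plane [-0.00751648  0.09946918  0.09993107] 4253 res 0.003338687205682631 range [ 0.44431396 -0.27075013  0.05874599] [0.67776797 0.07988826 0.11270546]
wood 394 [ 0.54459733 -0.1786725   0.02232713] [0.57304699 0.02085066 0.04810674] [ 0.5578565  -0.07663091  0.03695425]
((299.5024719238281, 213.61695861816406), (6.44534969329834, 61.135101318359375), 88.78113555908203)
fit line x=a*y+b [-0.05759672  0.55357748] [0.00263188 0.03684177]
plane [-0.00816046  0.10090236  0.10015947] 108 res 0.0011062816777115873 range [ 0.45143121 -0.23817251  0.07298027] [0.67346934 0.04136509 0.10091599]
wood 165 [ 0.54569937 -0.20281962  0.03059082] [0.57438882 0.01917998 0.04134929] [ 0.55961616 -0.1137915   0.03717544]
((284.20269775390625, 212.78378295898438), (6.904757022857666, 38.30495834350586), 9.462322235107422)
fit line x=a*y+b [-0.05722962  0.55403945] [-0.0008708   0.03680354]
```

Run:
```python
from h import *
im=viewer.get_image('side');c=im['color'][165:260,215:350]
cv2.imwrite('pics/side1.png',cv2.resize(c[:,:,::-1],None,fx=5,fy=5,interpolation=cv2.INTER_CUBIC))
im=viewer.get_image('top');c=im['color'][150:300,235:435]
cv2.imwrite('pics/top1.png',cv2.resize(c[:,:,::-1],None,fx=4,fy=4,interpolation=cv2.INTER_CUBIC))
pl=np.array([-0.0078,0.1,0.1])
for u,v in [[250.5, 178.0], [358.4, 175.4], [360.1, 243.7], [252.2, 246.4],[265.8, 187.0], [331.4, 186.0], [332.2, 235.5], [266.6, 236.6]]:
    o,d=ray(im,u,v); t=(pl[0]*o[0]+pl[1]*o[1]+pl[2]-o[2])/(d[2]-pl[0]*d[0]-pl[1]*d[1]); print(np.round(o+t*d,4))
```

```text
[0.6575 0.0816 0.103 ]
[ 0.684  -0.2642  0.0682]
[ 0.4636 -0.2704  0.0693]
[0.4432 0.0686 0.1034]
[0.6311 0.0327 0.0984]
[ 0.6447 -0.1763  0.0773]
[ 0.4862 -0.1806  0.0781]
[0.475  0.0253 0.0988]
```

View pics/side1.png

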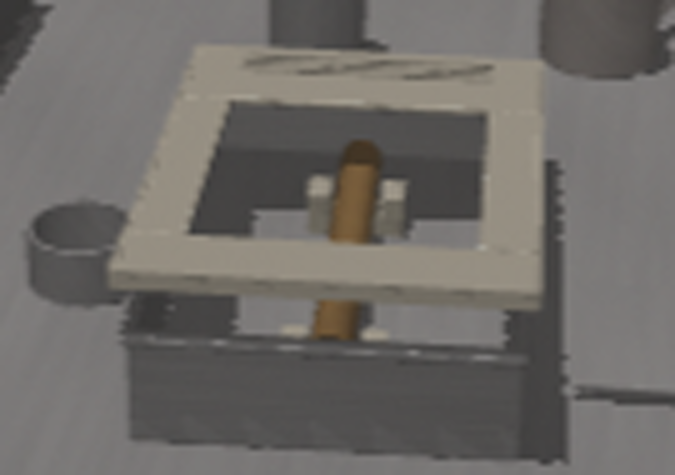

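View pics/top1.png

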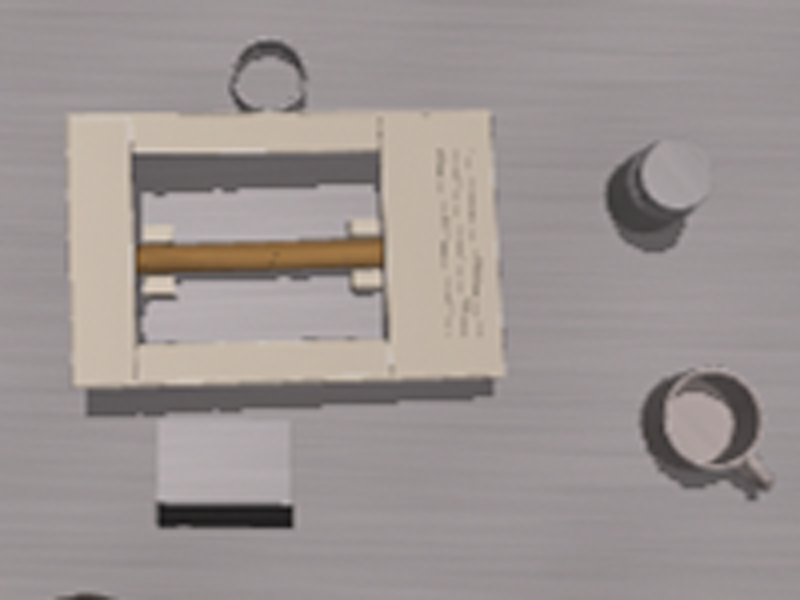

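The lid plane fits a tilt of 0.10. The pan origin is near (0.560, −0.095) with a yaw of about 3.4°. The pin line passes through the same origin, and the pin's −y end sits near pan y = −108. I'll yaw the tool to line up with the pan and close the gripper.

Call:
servo_tool(series=[[0, 0, 0, 0, 0, -8.4], [0, 0, 0, 0, 0, -8.4], [0, 0, 0, 0, 0, -8.4], [0, 0, 0, 0, 0, -8.4], [0, 0, 0, 0, 0, -8.4], [0, 0, 0, 0, 0, -8.4], [0, 0, 0, 0, 0, -8.4], [0, 0, 0, 0, 0, -8.4], [0, 0, 0, 0, 0, 0]], grip=0.0)

```text
t: 1.48
tcp_pos: [0.2526, -0.5165, 0.194]
tool_rot: [[-0.055, 0.998, -0.0], [0.998, 0.055, 0.0], [0.0, -0.0, -1.0]]
contact_force: [0.7, 0.1, -0.0]
grip_width: 0.039
```

Run:
```python
from h import *
s=st();R=s['tool_rot'];print(np.round(R,3))
print('to above press, tool axes',R.T@(np.array([.5515,.0487,.15])-s['tcp_pos']))
im=viewer.get_image('side')
for u,v in ((287.2,193),(287.2,194)):
  p=onz(im,u,v,.040);a=np.radians(3.4);print(p,'pan y',(p[:2]-[.56,-.095])@[-np.sin(a),np.cos(a)])
```

```text
t 1.48 tcp [ 0.2526 -0.5165  0.194 ] F [ 0.7  0.1 -0. ] T [-0.01 -0.1   0.03] g 0.039 j [-76.    9.1  91.5  -0.   79.4 -79.1]
[[-0.055  0.998 -0.   ]
 [ 0.998  0.055  0.   ]
 [ 0.    -0.    -1.   ]]
to above press, tool axes [0.54779758 0.32972953 0.04410232]
[ 0.56561043 -0.20006925  0.04      ] pan y -0.10521704256687865
[ 0.56475362 -0.19360441  0.04      ] pan y -0.0987127727452288
```

Call:
servo_tool(series=[[0.02, 0.012, 0, 0, 0, 0], [0.048, 0.029, 0, 0, 0, 0], [0.048, 0.029, 0, 0, 0, 0], [0.048, 0.029, 0, 0, 0, 0], [0.048, 0.029, 0, 0, 0, 0], [0.048, 0.029, 0, 0, 0, 0], [0.048, 0.029, 0, 0, 0, 0], [0.048, 0.029, 0, 0, 0, 0], [0.048, 0.029, 0, 0, 0, 0], [0.048, 0.029, 0, 0, 0, 0], [0.048, 0.029, 0.0, 0, 0, 0], [0.048, 0.028, 0, 0, 0, 0]])

```text
t: 3.02
tcp_pos: [0.5517, 0.0511, 0.1943]
tool_rot: [[-0.054, 0.999, 0.001], [0.999, 0.054, -0.0], [-0.0, 0.001, -1.0]]
contact_force: [0.6, 0.1, -0.0]
grip_width: 0.003
```

Call:
servo_tool(series=[[0.03, 0.01, 0.02, 0, 0, 0], [0.02, 0, 0.02, 0, 0, 0], [0, 0, 0.02, 0, 0, 0], [0, 0, 0, 0, 0, 0], [0, 0, 0, 0, 0, 0]])

```text
t: 3.65
tcp_pos: [0.5586, 0.0996, 0.135]
tool_rot: [[-0.055, 0.998, 0.001], [0.998, 0.055, -0.0], [-0.0, 0.001, -1.0]]
contact_force: [0.3, -0.6, 0.1]
grip_width: 0.005
```

Run:
```python
from h import *
s=st();R=s['tool_rot'];print(np.round(R,3))
print('left',R.T@(np.array([.5515,.0487,.108])-s['tcp_pos']))
im=viewer.get_image('top');c=im['color'][120:300,200:400]
cv2.imwrite('pics/top2.png',cv2.resize(c[:,:,::-1],None,fx=3,fy=3))
im=viewer.get_image('side');c=im['color'][120:270,180:380]
cv2.imwrite('pics/side2.png',cv2.resize(c[:,:,::-1],None,fx=4,fy=4))
```

```text
t 3.65 tcp [0.5586 0.0996 0.135 ] F [ 0.3 -0.6  0.1] T [-0.02 -0.13 -0.04] g 0.005 j [-2.1 10.8 96.4 -0.  72.7 -5.3]
[[-0.055  0.998  0.001]
 [ 0.998  0.055 -0.   ]
 [-0.     0.001 -1.   ]]
left [-0.05041288 -0.00993993  0.02703976]
```

View pics/side2.png

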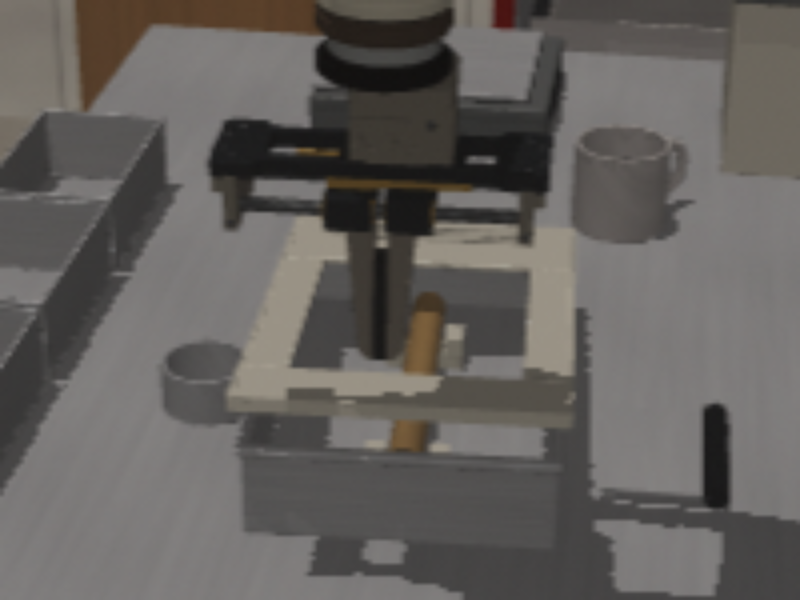

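The closed gripper is above and beyond the strip, because my second call overshot by 50 mm. I'll shift back over the strip and lower to just above it.

Call:
servo_tool(series=[[-0.025, -0.005, 0, 0, 0, 0], [-0.025, -0.005, 0, 0, 0, 0], [0, 0, 0.012, 0, 0, 0], [0, 0, 0.012, 0, 0, 0], [0, 0, 0.0, 0, 0, 0], [0, 0, 0.0, 0, 0, 0]])

```text
t: 4.5
tcp_pos: [0.5509, 0.0499, 0.11]
tool_rot: [[-0.058, 0.998, -0.0], [0.998, 0.058, 0.0], [0.0, -0.0, -1.0]]
contact_force: [-0.0, 0.4, -0.2]
grip_width: 0.003
```

Run:
```python
from h import *
s=st()
im=viewer.get_image('side');c=im['color'][120:270,180:380]
cv2.imwrite('pics/side3.png',cv2.resize(c[:,:,::-1],None,fx=4,fy=4))
```

```text
t 4.5 tcp [0.5509 0.0499 0.11  ] F [-0.   0.4 -0.2] T [-0.01 -0.06 -0.02] g 0.003 j [ -7.3  10.4  99.9   0.   69.7 -10.6]
```

View pics/side3.png

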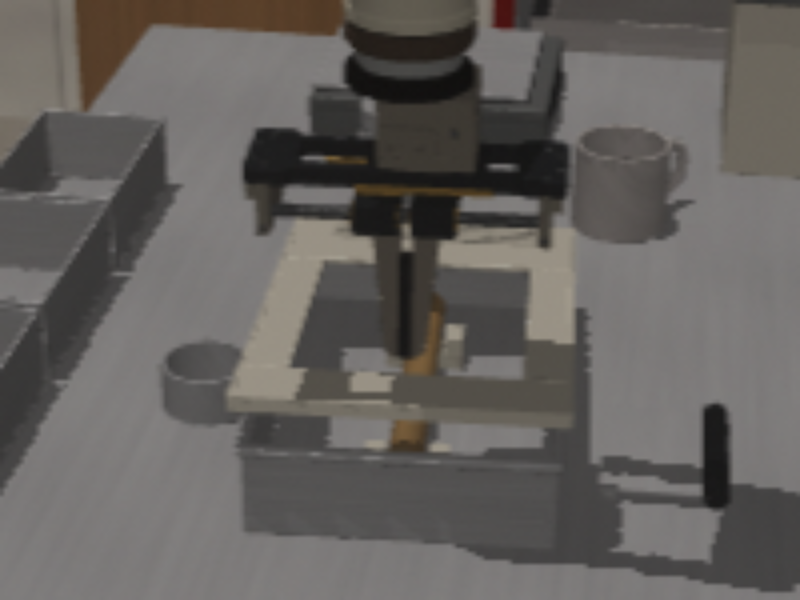

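Run:
```python
from h import *
im=viewer.get_image('side')
print('tcp',proj(im,(.5509,.0499,.110)),'press',proj(im,(.5515,.0487,.1015)),'strip inner',proj(im,(.5515,.025,.099)),'outer',proj(im,(.5515,.0725,.104)))
o,d=ray(im,281.3,208.8)
P=cloud(im)
for r in range(200,232): print(r,np.round(P[r,262],3),im['color'][r,262],np.round(P[r,281],3))
```

```text
tcp (np.float64(280.44326586029894), np.float64(213.67681109939647)) press (np.float64(280.2306111708439), np.float64(216.37067762803866)) strip inner (np.float64(281.5479405113537), np.float64(212.65999727813818)) outer (np.float64(278.8616928935929), np.float64(220.23022818032723))
200 [ 0.645 -0.214  0.002] [70 68 68] [0.549 0.059 0.153]
201 [ 0.643 -0.206  0.003] [69 68 68] [0.549 0.055 0.149]
202 [ 0.642 -0.198  0.004] [70 68 68] [0.549 0.057 0.147]
203 [ 0.643 -0.201 -0.002] [69 68 67] [0.55  0.051 0.141]
204 [ 0.641 -0.191  0.001] [69 68 67] [0.549 0.053 0.139]
205 [ 0.639 -0.184  0.001] [69 67 67] [0.549 0.056 0.138]
206 [ 0.638 -0.177  0.002] [69 68 67] [0.549 0.055 0.135]
207 [ 0.636 -0.167  0.004] [69 68 68] [0.549 0.056 0.133]
208 [ 0.635 -0.159  0.005] [69 68 67] [0.548 0.059 0.131]
209 [ 0.635 -0.161  0.   ] [68 67 67] [ 0.573 -0.121  0.028]
210 [ 0.634 -0.155 -0.   ] [69 68 68] [ 0.571 -0.107  0.032]
211 [ 0.632 -0.144  0.003] [70 69 68] [ 0.569 -0.095  0.036]
212 [0.602 0.026 0.097] [76 73 70] [ 0.568 -0.09   0.036]
213 [0.602 0.028 0.095] [83 79 72] [0.553 0.025 0.09
[... 340 characters left out ...]
593 0.077 0.103] [132 126 115] [0.547 0.067 0.102]
221 [0.593 0.076 0.1  ] [116 111 101] [0.546 0.072 0.102]
222 [0.593 0.076 0.097] [115 110 101] [0.546 0.073 0.1  ]
223 [0.401 1.148 0.738] [116 111 100] [0.546 0.072 0.096]
224 [ 0.619 -0.068  0.004] [95 93 90] [0.546 0.075 0.095]
225 [0.401 1.148 0.738] [96 94 93] [ 0.558 -0.016  0.038]
226 [ 0.618 -0.063  0.001] [96 94 93] [ 0.557 -0.01   0.038]
227 [ 0.617 -0.056  0.002] [96 94 93] [ 0.557 -0.01   0.035]
228 [ 0.616 -0.051  0.002] [95 93 93] [0.555 0.002 0.039]
229 [ 0.615 -0.047  0.001] [127 124 124] [0.554 0.01  0.041]
230 [ 0.615 -0.044 -0.   ] [97 95 94] [0.554 0.008 0.037]
231 [ 0.613 -0.037  0.001] [112 110 109] [0.553 0.017 0.039]
```

Run:
```python
from h import *
im=viewer.get_image('side');P=cloud(im)
m=(abs(P[...,0]-.55)<.06)&(P[...,1]>.03)&(P[...,1]<.09)&(P[...,2]>.107)
print(m.sum())
for r in range(195,216):
    k=np.where(m[r,265:300])[0]+265
    print(r,[(int(c),round(float(P[r,c,1]),3),round(float(P[r,c,2]),3),round(float(P[r,c,0]),3)) for c in k[::3]])
c=im['color'][190:230,255:310]
cv2.imwrite('pics/side4.png',cv2.resize(c[:,:,::-1],None,fx=12,fy=12,interpolation=cv2.INTER_NEAREST))
w=viewer.get_image('wrist');cv2.imwrite('pics/w4.png',w['color'][:,:,::-1])
print(proj(w,(.5509,.0499,.110)))
```

```text
3266
195 [(275, 0.06, 0.166, 0.564), (278, 0.063, 0.169, 0.556), (281, 0.056, 0.166, 0.549), (284, 0.06, 0.168, 0.542), (287, 0.059, 0.169, 0.534)]
196 [(275, 0.062, 0.165, 0.563), (278, 0.059, 0.164, 0.556), (281, 0.06, 0.165, 0.549), (284, 0.061, 0.166, 0.541), (287, 0.061, 0.167, 0.534)]
197 [(275, 0.066, 0.164, 0.563), (278, 0.06, 0.162, 0.556), (281, 0.059, 0.162, 0.549), (284, 0.061, 0.163, 0.541), (287, 0.057, 0.162, 0.534)]
198 [(275, 0.06, 0.158, 0.563), (278, 0.063, 0.161, 0.556), (281, 0.058, 0.159, 0.549), (284, 0.055, 0.158, 0.542), (287, 0.06, 0.161, 0.534)]
199 [(275, 0.058, 0.154, 0.564), (278, 0.062, 0.157, 0.556), (281, 0.055, 0.154, 0.549), (284, 0.061, 0.158, 0.541), (287, 0.06, 0.158, 0.534)]
200 [(276, 0.062, 0.154, 0.561), (279, 0.062, 0.155, 0.553), (282, 0.06, 0.154, 0.546), (285, 0.054, 0.152, 0.54)]
201 [(276, 0.059, 0.15, 0.561), (279, 0.062, 0.152, 0.553), (282, 0.058, 0.15, 0.546), (285, 0.06, 0.152, 0.539)]
202 [(276, 0.055, 0.145, 0.562), (279, 0.059, 0.148, 0.554), (282, 0.059, 0.148, 0.546), (285, 0.062, 0.151, 0.538)]
203 [(276, 0.06, 0.145, 0.561), (279, 0.059, 0.145, 0.554), (282, 0.061, 0.147, 0.546), (285, 0.059, 0.146, 0.539)]
204 [(276, 0.064, 0.144, 0.56), (279, 0.061, 0.143, 0.553), (282, 0.056, 0.141, 0.547), (285, 0.054, 0.141, 0.539)]
205 [(276, 0.062, 0.14, 0.561), (279, 0.063, 0.141, 0.553), (282, 0.06, 0.141, 0.546), (285, 0.057, 0.14, 0.539)]
206 [(276, 0.061, 0.137, 0.561), (279, 0.06, 0.137, 0.553), (282, 0.059, 0.137, 0.546), (285, 0.061, 0.139, 0.538)]
207 [(277, 0.06, 0.134, 0.558), (280, 0.062, 0.135, 0.551), (283, 0.059, 0.135, 0.544), (286, 0.058, 0.135, 0.536)]
208 [(278, 0.06, 0.131, 0.556), (281, 0.06, 0.132, 0.548), (284, 0.062, 0.134, 0.541)]
209 []
210 []
211 []
212 []
213 []
214 []
215 []
(np.float64(279.87038286955817), np.float64(243.6375017243465))
```

View pics/side4.png

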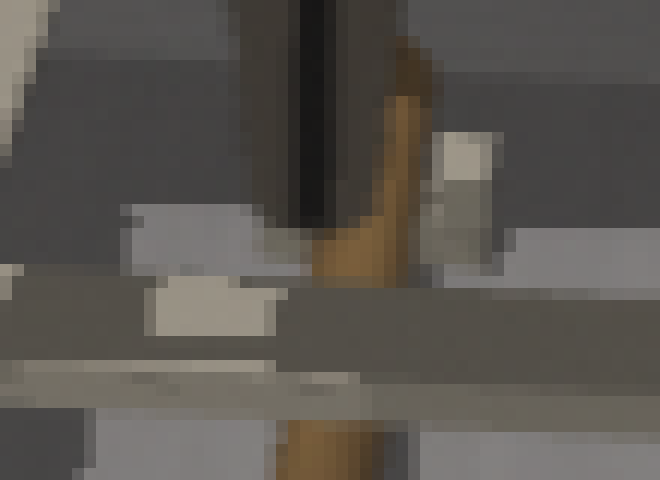

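View pics/w4.png

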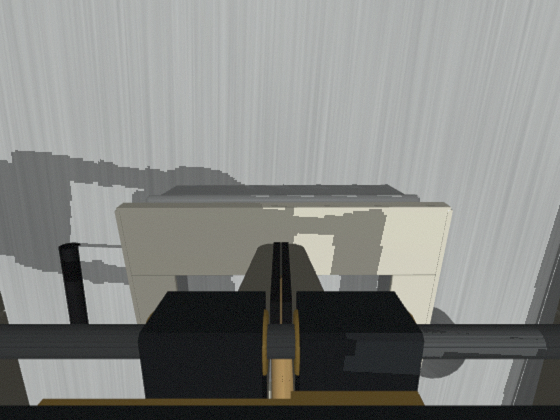

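Run:
```python
from h import *
w=viewer.get_image('wrist')
for p in ((.5509,.06,.110),(.5509,.06,.131),(.5509,.05,.110),(.5509,.05,.131)): print(p,proj(w,p))
P=cloud(w)
for r in range(236,262,2): print(r,[np.round(P[r,c],3).tolist() for c in (266,280,295)])
```

```text
(0.5509, 0.06, 0.11) (np.float64(280.8470199565722), np.float64(228.33228432376367))
(0.5509, 0.06, 0.131) (np.float64(280.9150632064878), np.float64(240.15190177557275))
(0.5509, 0.05, 0.11) (np.float64(279.93167829552897), np.float64(243.3840973209677))
(0.5509, 0.05, 0.131) (np.float64(279.89736931661383), np.float64(256.70020833838385))
236 [[0.542, 0.051, 0.101], [0.551, 0.052, 0.103], [0.561, 0.053, 0.102]]
238 [[0.542, 0.05, 0.102], [0.551, 0.051, 0.103], [0.561, 0.051, 0.101]]
240 [[0.542, 0.048, 0.101], [0.551, 0.049, 0.1], [0.561, 0.049, 0.101]]
242 [[0.542, 0.047, 0.1], [0.55, 0.059, 0.132], [0.561, 0.048, 0.101]]
244 [[0.543, 0.058, 0.133], [0.55, 0.059, 0.134], [0.559, 0.058, 0.132]]
246 [[0.543, 0.057, 0.134], [0.55, 0.059, 0.137], [0.559, 0.058, 0.134]]
248 [[0.543, 0.058, 0.138], [0.55, 0.059, 0.14], [0.559, 0.058, 0.138]]
250 [[0.543, 0.058, 0.142], [0.55, 0.058, 0.142], [0.558, 0.058, 0.141]]
252 [[0.543, 0.058, 0.143], [0.55, 0.059, 0.145], [0.558, 0.059, 0.144]]
254 [[0.543, 0.058, 0.147], [0.55, 0.058, 0.147], [0.558, 0.059, 0.147]]
256 [[0.543, 0.057, 0.148], [0.55, 0.059, 0.151], [0.558, 0.059, 0.15]]
258 [[0.544, 0.058, 0.152], [0.55, 0.059, 0.153], [0.558, 0.059, 0.152]]
260 [[0.544, 0.058, 0.154], [0.55, 0.059, 0.156], [0.558, 0.059, 0.155]]
```

Call:
servo_tool(series=[[0, 0, 0.005, 0, 0, 0], [0, 0, 0.004, 0, 0, 0], [0, 0, 0.003, 0, 0, 0], [0, 0, 0, 0, 0, 0]])

```text
t: 5.25
tcp_pos: [0.5506, 0.0493, 0.0976]
tool_rot: [[-0.057, 0.998, -0.001], [0.998, 0.057, 0.0], [0.0, -0.001, -1.0]]
contact_force: [-0.9, 0.1, -0.5]
grip_width: 0.008
```

Both depth views put the finger tips 21–22 mm above the reported TCP, and there was no contact at TCP z = 0.098. So I expect contact with the lid near TCP z ≈ 0.080. I'll go on in small steps and watch the force.

Call:
servo_tool(series=[[0, 0, 0.005, 0, 0, 0], [0, 0, 0.005, 0, 0, 0], [0, 0, 0.004, 0, 0, 0], [0, 0, 0.003, 0, 0, 0], [0, 0, 0.003, 0, 0, 0], [0, 0, 0, 0, 0, 0]])

```text
t: 6.0
tcp_pos: [0.5509, 0.0495, 0.0781]
tool_rot: [[-0.057, 0.998, 0.0], [0.998, 0.057, 0.0], [0.0, 0.0, -1.0]]
contact_force: [-0.7, 1.5, 1.6]
grip_width: 0.005
```

Run:
```python
from h import *
st()
im=viewer.get_image('side');c=im['color'][170:260,220:340]
cv2.imwrite('pics/side5.png',cv2.resize(c[:,:,::-1],None,fx=6,fy=6,interpolation=cv2.INTER_NEAREST))
w=viewer.get_image('wrist');cv2.imwrite('pics/w5.png',w['color'][:,:,::-1])
P=cloud(w)
for r in range(236,262,3): print(r,[np.round(P[r,c],3).tolist() for c in (200,266,280,295)])
```

```text
t 6.0 tcp [0.5509 0.0495 0.0781] F [-0.7  1.5  1.6] T [ 0.07  0.01 -0.01] g 0.005 j [ -7.4  12.7 101.2   0.   66.1 -10.7]
236 [[0.505, 0.059, 0.098], [0.542, 0.062, 0.098], [0.55, 0.062, 0.099], [0.559, 0.062, 0.098]]
239 [[0.505, 0.058, 0.098], [0.542, 0.06, 0.097], [0.55, 0.061, 0.099], [0.559, 0.061, 0.098]]
242 [[0.505, 0.056, 0.098], [0.542, 0.058, 0.098], [0.55, 0.058, 0.098], [0.559, 0.058, 0.097]]
245 [[0.505, 0.054, 0.098], [0.543, 0.057, 0.1], [0.55, 0.059, 0.104], [0.559, 0.059, 0.102]]
248 [[0.505, 0.052, 0.098], [0.543, 0.058, 0.106], [0.55, 0.059, 0.107], [0.558, 0.059, 0.106]]
251 [[0.505, 0.051, 0.099], [0.543, 0.058, 0.11], [0.55, 0.059, 0.112], [0.558, 0.059, 0.111]]
254 [[0.505, 0.048, 0.096], [0.543, 0.058, 0.115], [0.55, 0.059, 0.115], [0.558, 0.059, 0.114]]
257 [[0.505, 0.046, 0.097], [0.543, 0.058, 0.119], [0.55, 0.058, 0.119], [0.558, 0.058, 0.118]]
260 [[0.505, 0.045, 0.097], [0.544, 0.058, 0.123], [0.55, 0.059, 0.123], [0.558, 0.059, 0.122]]
```

View pics/side5.png

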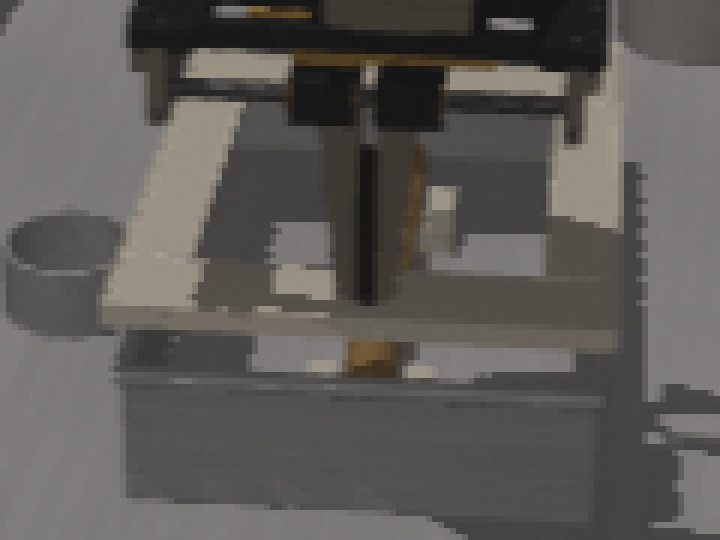

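The finger tips are now on the strip, near (282,220) in the full side image, and the lid has started to move. I'll keep pressing.

Call:
servo_tool(series=[[0, 0, 0.004, 0, 0, 0], [0, 0, 0.004, 0, 0, 0], [0, 0, 0.004, 0, 0, 0], [0, 0, 0.004, 0, 0, 0], [0, 0, 0.004, 0, 0, 0], [0, 0, 0.004, 0, 0, 0], [0, 0, 0.002, 0, 0, 0], [0, 0, 0, 0, 0, 0]])

```text
t: 7.1
tcp_pos: [0.5511, 0.0491, 0.052]
tool_rot: [[-0.057, 0.998, 0.001], [0.998, 0.057, -0.001], [-0.001, 0.0, -1.0]]
contact_force: [1.0, 1.5, 2.6]
grip_width: 0.001
```

Call:
servo_tool(series=[[0, 0, 0.001, 0, 0, 0], [0, 0, 0.001, 0, 0, 0], [0, 0, 0.001, 0, 0, 0], [0, 0, 0, 0, 0, 0]])

```text
t: 7.6
tcp_pos: [0.5511, 0.0491, 0.0498]
tool_rot: [[-0.057, 0.998, 0.0], [0.998, 0.057, -0.0], [-0.0, 0.0, -1.0]]
contact_force: [-1.4, 1.6, 8.3]
grip_width: 0.003
```

Call:
servo_tool(series=[[0, 0, 0.001, 0, 0, 0], [0, 0, 0, 0, 0, 0]])

```text
t: 7.85
tcp_pos: [0.5512, 0.0491, 0.0497]
tool_rot: [[-0.057, 0.998, 0.0], [0.998, 0.057, -0.001], [-0.001, 0.0, -1.0]]
contact_force: [-4.5, 2.4, 14.9]
grip_width: 0.004
```

Call:
servo_tool(series=[[0, 0, 0.001, 0, 0, 0], [0, 0, 0, 0, 0, 0], [0, 0, 0, 0, 0, 0]])

```text
t: 8.22
tcp_pos: [0.5512, 0.0491, 0.0497]
tool_rot: [[-0.057, 0.998, 0.0], [0.998, 0.057, -0.001], [-0.001, -0.0, -1.0]]
contact_force: [-7.5, 1.6, 20.7]
grip_width: 0.002
```

Call:
servo_tool(series=[[0, 0, -0.003, 0, 0, 0], [0, 0, -0.01, 0, 0, 0], [-0.01, 0, -0.03, 0, 0, 0], [-0.03, 0, -0.03, 0, 0, 0], [-0.035, 0, 0, 0, 0, 0], [-0.03, 0, 0, 0, 0, 0], [0, 0, 0, 0, 0, 0]], grip=0.055)

```text
t: 9.1
tcp_pos: [0.5566, -0.0572, 0.1199]
tool_rot: [[-0.054, 0.999, -0.001], [0.999, 0.054, -0.0], [-0.0, -0.001, -1.0]]
contact_force: [0.2, 0.7, -0.2]
grip_width: 0.599
```

Run:
```python
from h import *
s=st();print(np.round(s['tool_rot'],4))
im=viewer.get_image('side');c=im['color'][150:260,215:350]
cv2.imwrite('pics/side6.png',cv2.resize(c[:,:,::-1],None,fx=5,fy=5,interpolation=cv2.INTER_CUBIC))
P=cloud(im);hsv=cv2.cvtColor(im['color'],cv2.COLOR_RGB2HSV)
lid=((P[...,2]>0.055)&(P[...,2]<0.14)&(P[...,1]>-.28)&(P[...,1]<0.1)&(P[...,0]>0.43)&(P[...,0]<0.69)&(hsv[...,2]>120)&(hsv[...,1]<70)&(hsv[...,1]>18))
p=P[lid];A=np.c_[p[:,:2],np.ones(len(p))];co=np.linalg.lstsq(A,p[:,2],rcond=None)[0];r=p[:,2]-A@co
k=abs(r)<.006;co=np.linalg.lstsq(A[k],p[k,2],rcond=None)[0]
print('plane',co,len(p),p.min(0),p.max(0))
w=viewer.get_image('wrist');cv2.imwrite('pics/w6.png',w['color'][:,:,::-1]);t=viewer.get_image('top');cv2.imwrite('pics/top6.png',cv2.resize(t['color'][150:300,235:435,::-1],None,fx=4,fy=4))
P=cloud(w);zz=[P[r,c,2] for r in range(150,215) for c in range(130,430) if P[r,c,2]>0]
for y in (.03,.045,.06):
    k=(abs(P[...,1]-y)<.006)&(P[...,2]>.055)&(P[...,2]<.09);print(y,np.median(P[k][:,2]),k.sum())
```

```text
t 9.1 tcp [ 0.5566 -0.0572  0.1199] F [ 0.2  0.7 -0.2] T [ 0.04 -0.04 -0.06] g 0.599 j [-18.2  10.7  98.3  -0.   71.  -21.3]
[[-5.390e-02  9.985e-01 -6.000e-04]
 [ 9.985e-01  5.390e-02 -3.000e-04]
 [-3.000e-04 -6.000e-04 -1.000e+00]]
plane [-0.00120698 -0.0005224   0.06953725] 2164 [ 0.44366313 -0.27081696  0.06418142] [0.67486648 0.08485125 0.07470118]
0.03 0.06948029648048103 5004
0.045 0.06947977612848488 5648
0.06 0.06949114178907614 5981
```

View pics/side6.png

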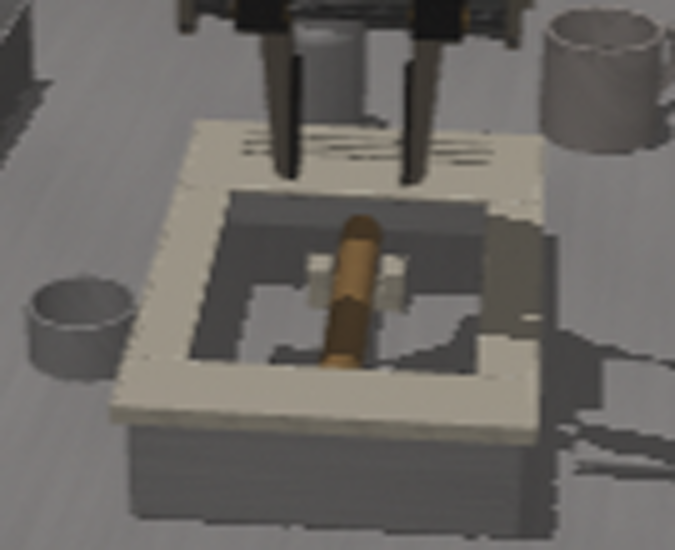

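View pics/w6.png

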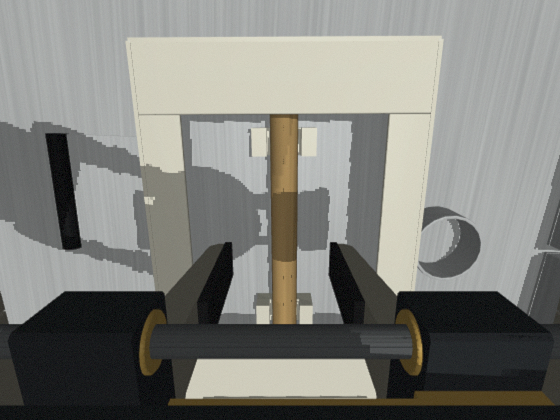

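View pics/top6.png

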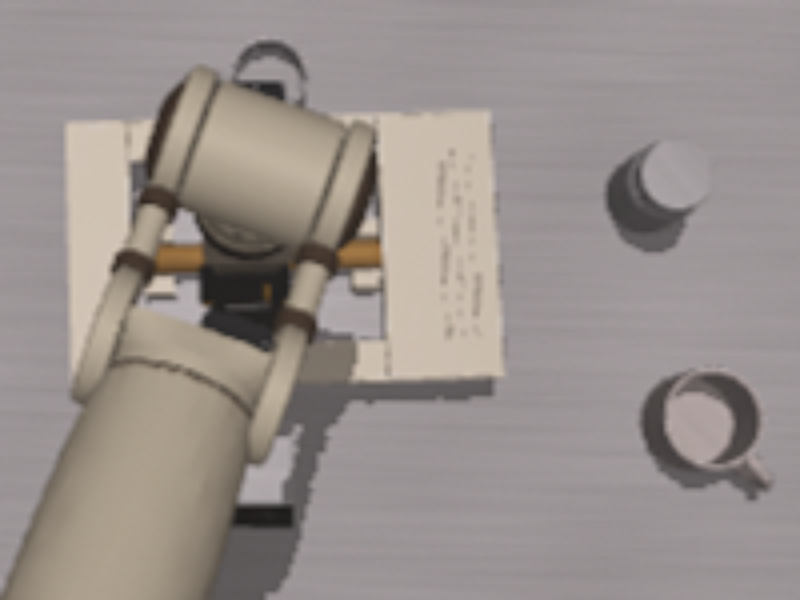

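The lid now sits flat: its plane is at z = 0.0695 with a slope below 0.002. The pin is still in its cradles, at columns 270–298 in the wrist view. Next I'll refine the pan and pin pose and the finger-tip offset with the wrist camera.

Run:
```python
from h import *
w=viewer.get_image('wrist');P=cloud(w);hsv=cv2.cvtColor(w['color'],cv2.COLOR_RGB2HSV)
# lid corners at z=.07
for n,(u,v) in dict(outL=(128,38),outR=(441,37),inL=(181,114),inR=(391,114)).items(): print(n,np.round(onz(w,u,v,.07),4))
wood=((hsv[...,0]>8)&(hsv[...,0]<22)&(hsv[...,1]>110)&(P[...,2]<.05)&(P[...,2]>.02))
q=P[wood];b=np.polyfit(q[:,1],q[:,0],1);print('pin line',b,'yaw',np.degrees(np.arctan(-b[0])),'ymin/max',q[:,1].min(),q[:,1].max(),'ztop',np.percentile(q[:,2],[50,95]))
# edges per row
L=[]
for r in range(130,240,10):
    k=np.where(wood[r,240:330])[0]+240
    if len(k): a=onz(w,(k.min()+k.max())/2,r,.036);L.append(a[:2]);
L=np.array(L);b=np.polyfit(L[:,1],L[:,0],1);print('mid line',b,np.degrees(np.arctan(-b[0])))
f=(P[...,2]>.10)&(P[...,2]<.2)&(abs(P[...,1]+.057)<.03)
v,u=np.where(f)
for r in range(238,262,3):
    k=np.where(f[r])[0];print(r,[(int(c),np.round(P[r,c],3).tolist()) for c in k[::max(1,len(k)//5)]])
```

```text
outL [0.4466 0.0682 0.07  ]
outR [0.6567 0.0808 0.07  ]
inL [0.481  0.0211 0.07  ]
inR [0.6305 0.0297 0.07  ]
pin line [-0.05988239  0.55596968] yaw 3.426915839685683 ymin/max -0.1708673891714425 0.0245938649286346 ztop [0.03786021 0.03983183]
mid line [-0.06119772  0.55593128] 3.5020036691897904
238 []
241 []
244 [(216, [0.52, -0.048, 0.141]), (222, [0.523, -0.048, 0.141]), (228, [0.527, -0.047, 0.143]), (332, [0.584, -0.044, 0.143]), (338, [0.589, -0.045, 0.139]), (344, [0.592, -0.044, 0.14])]
247 [(208, [0.516, -0.049, 0.144]), (217, [0.521, -0.048, 0.145]), (226, [0.527, -0.047, 0.148]), (333, [0.584, -0.043, 0.148]), (342, [0.589, -0.044, 0.146]), (351, [0.594, -0.044, 0.145])]
250 [(206, [0.516, -0.049, 0.15]), (216, [0.522, -0.048, 0.15]), (226, [0.527, -0.047, 0.151]), (334, [0.584, -0.044, 0.152]), (344, [0.59, -0.044, 0.15]), (354, [0.595, -0.044, 0.15])]
253 [(203, [0.516, -0.048, 0.154]), (215, [0.522, -0.048, 0.155]), (227, [0.529, -0.047, 0.156]), (335, [0.584, -0.044, 0.156]), (347, [0.591, -0.044, 0.154])]
256 [(200, [0.515, -0.049, 0.158]), (213, [0.522, -0.048, 0.159]), (227, [0.529, -0.049, 0.156]), (336, [0.584, -0.044, 0.159]), (349, [0.591, -0.044, 0.159])]
259 [(198, [0.516, -0.048, 0.164]), (211, [0.522, -0.048, 0.163]), (224, [0.528, -0.047, 0.164]), (334, [0.584, -0.047, 0.156]), (347, [0.589, -0.044, 0.162]), (360, [0.595, -0.044, 0.163])]
```

Call:
servo_tool(series=[[-0.0137, 0.0029, 0.0, 0, 0, -0.3], [0, 0, 0.03, 0, 0, 0], [0, 0, 0.03, 0, 0, 0], [0, 0, 0.03, 0, 0, 0], [0, 0, 0.015, 0, 0, 0], [0, 0, 0.008, 0, 0, 0], [0, 0, 0, 0, 0, 0]])

```text
t: 10.18
tcp_pos: [0.5608, -0.0691, 0.0074]
tool_rot: [[-0.062, 0.998, 0.0], [0.998, 0.062, -0.0], [-0.0, 0.0, -1.0]]
contact_force: [0.0, 0.4, -0.7]
grip_width: 0.595
```

Run:
```python
from h import *
s=st();print(np.round(s['tool_rot'],4))
im=viewer.get_image('side');c=im['color'][150:260,215:350]
cv2.imwrite('pics/side7.png',cv2.resize(c[:,:,::-1],None,fx=5,fy=5,interpolation=cv2.INTER_CUBIC))
w=viewer.get_image('wrist');cv2.imwrite('pics/w7.png',w['color'][:,:,::-1])
P=cloud(w)
for r in range(236,256,3): print(r,[(c,np.round(P[r,c],3).tolist()) for c in (205,220,228,284,332,340,350)])
```

```text
t 10.18 tcp [ 0.5608 -0.0691  0.0074] F [ 0.   0.4 -0.7] T [-0.05 -0.11 -0.04] g 0.595 j [-19.3  20.2 101.1  -0.   58.7 -22.8]
[[-6.220e-02  9.981e-01  3.000e-04]
 [ 9.981e-01  6.220e-02 -1.000e-04]
 [-2.000e-04  3.000e-04 -1.000e+00]]
236 [(205, [0.513, -0.069, 0.002]), (220, [0.522, -0.068, 0.002]), (228, [0.528, -0.067, 0.003]), (284, [0.562, -0.053, 0.038]), (332, [0.594, -0.064, 0.002]), (340, [0.599, -0.063, 0.003]), (350, [0.606, -0.063, 0.003])]
239 [(205, [0.513, -0.071, 0.002]), (220, [0.522, -0.07, 0.003]), (228, [0.527, -0.07, 0.002]), (284, [0.562, -0.054, 0.039]), (332, [0.594, -0.066, 0.002]), (340, [0.6, -0.065, 0.003]), (350, [0.606, -0.065, 0.002])]
242 [(205, [0.513, -0.073, 0.002]), (220, [0.522, -0.072, 0.003]), (228, [0.531, -0.062, 0.028]), (284, [0.562, -0.056, 0.038]), (332, [0.59, -0.058, 0.028]), (340, [0.6, -0.067, 0.003]), (350, [0.606, -0.067, 0.002])]
245 [(205, [0.513, -0.075, 0.002]), (220, [0.527, -0.063, 0.03]), (228, [0.532, -0.062, 0.032]), (284, [0.562, -0.058, 0.038]), (332, [0.589, -0.058, 0.033]), (340, [0.594, -0.059, 0.03]), (350, [0.606, -0.069, 0.003])]
248 [(205, [0.513, -0.077, 0.003]), (220, [0.528, -0.063, 0.035]), (228, [0.533, -0.061, 0.038]), (284, [0.562, -0.059, 0.039]), (332, [0.588, -0.058, 0.038]), (340, [0.593, -0.058, 0.037]), (350, [0.598, -0.058, 0.036])]
251 [(205, [0.521, -0.063, 0.04]), (220, [0.529, -0.063, 0.04]), (228, [0.533, -0.062, 0.04]), (284, [0.563, -0.061, 0.039]), (332, [0.588, -0.06, 0.037]), (340, [0.592, -0.058, 0.042]), (350, [0.598, -0.059, 0.039])]
254 [(205, [0.522, -0.062, 0.045]), (220, [0.53, -0.062, 0.045]), (228, [0.533, -0.064, 0.04]), (284, [0.563, -0.063, 0.039]), (332, [0.588, -0.061, 0.038]), (340, [0.591, -0.058, 0.045]), (350, [0.597, -0.059, 0.043])]
```

View pics/w7.png

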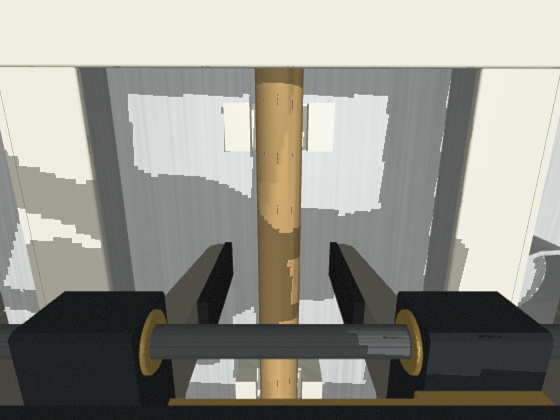

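View pics/side7.png

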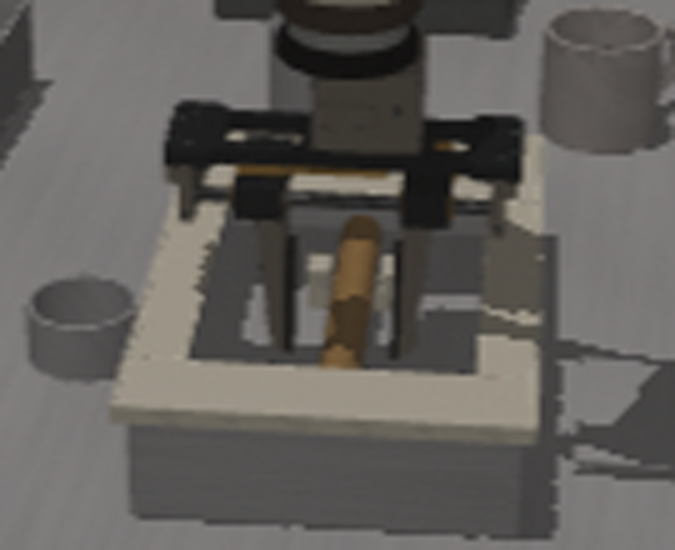

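The fingers straddle the pin evenly, at columns 232 and 330 with the pin at 258–302. The tips are at z ≈ 0.028, so I'll descend 16 mm more and close.

Call:
servo_tool(series=[[0, 0, 0.008, 0, 0, 0], [0, 0, 0.006, 0, 0, 0], [0, 0, 0.002, 0, 0, 0], [0, 0, 0, 0, 0, 0]])

```text
t: 10.78
tcp_pos: [0.5603, -0.069, -0.0092]
tool_rot: [[-0.062, 0.998, -0.001], [0.998, 0.062, 0.0], [0.0, -0.001, -1.0]]
contact_force: [-1.1, 0.4, -0.3]
grip_width: 0.596
```

Call:
servo_tool(series=[[0, 0, 0, 0, 0, 0], [0, 0, 0, 0, 0, 0], [0, 0, 0, 0, 0, 0], [0, 0, 0, 0, 0, 0], [0, 0, 0, 0, 0, 0], [0, 0, 0, 0, 0, 0]], grip=0.0)

```text
t: 11.52
tcp_pos: [0.5606, -0.0691, -0.0088]
tool_rot: [[-0.062, 0.998, 0.0], [0.998, 0.062, -0.0], [-0.0, 0.0, -1.0]]
contact_force: [-0.5, -0.7, 1.2]
grip_width: 0.253
```

The fingers stopped at about 23–24 mm, which matches the pin diameter. I'll lift 5 mm and slide the pin 38 mm toward −y.

Call:
servo_tool(series=[[0, 0, -0.003, 0, 0, 0], [0, 0, -0.002, 0, 0, 0], [-0.004, 0, 0, 0, 0, 0], [-0.008, 0, 0, 0, 0, 0], [-0.008, 0, 0, 0, 0, 0], [-0.008, 0, 0, 0, 0, 0], [-0.007, 0, 0, 0, 0, 0], [-0.003, 0, 0, 0, 0, 0], [0, 0, 0, 0, 0, 0]])

```text
t: 12.65
tcp_pos: [0.5629, -0.1071, -0.0039]
tool_rot: [[-0.062, 0.998, -0.0], [0.998, 0.062, 0.0], [0.0, -0.0, -1.0]]
contact_force: [1.0, -0.4, -1.1]
grip_width: 0.257
```

Run:
```python
from h import *
s=st();print(np.round(s['tool_rot'],4))
im=viewer.get_image('side');c=im['color'][150:260,215:350]
cv2.imwrite('pics/side8.png',cv2.resize(c[:,:,::-1],None,fx=5,fy=5,interpolation=cv2.INTER_CUBIC))
w=viewer.get_image('wrist');cv2.imwrite('pics/w8.png',w['color'][:,:,::-1])
P=cloud(w);hsv=cv2.cvtColor(w['color'],cv2.COLOR_RGB2HSV)
wood=((hsv[...,0]>8)&(hsv[...,0]<22)&(hsv[...,1]>110)&(P[...,2]<.06)&(P[...,2]>.02))
q=P[wood];print('pin end y',q[:,1].max(),np.percentile(q[:,1],99))
k=q[:,2]>.034;print(np.polyfit(q[k,1],q[k,2],1))
p=onz(w,280,66,.07);print(p)
```

```text
t 12.65 tcp [ 0.5629 -0.1071 -0.0039] F [ 1.  -0.4 -1.1] T [-0.04 -0.08 -0.01] g 0.257 j [-22.9  22.2  99.9   0.   57.9 -26.4]
[[-6.170e-02  9.981e-01 -1.000e-04]
 [ 9.981e-01  6.170e-02  1.000e-04]
 [ 1.000e-04 -1.000e-04 -1.000e+00]]
pin end y 0.0008384312778662584 -0.0007567910959306563
[0.00216599 0.04226682]
[ 0.55702166 -0.01513526  0.07      ]
```

View pics/w8.png

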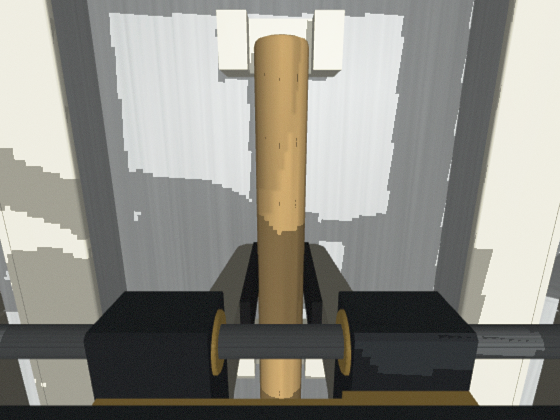

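View pics/side8.png

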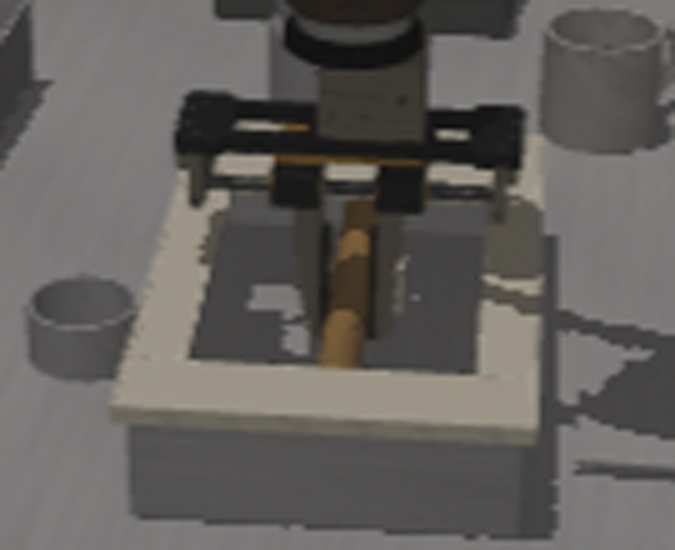

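The pin is held level. Its +y end lies inside the opening, seen at (281,38) in the wrist view and at world y ≈ 0.001, which is pan y ≈ 97. The −y end is therefore near −153. Next I'll work out the tilt rows for a 14° tilt, moving the covered end to about (−146, 26) mm.

Run:
```python
import numpy as np
N=10;D=141.6;H=37
def tcp(a,E): 
    u=np.array([np.cos(a),np.sin(a)]);w=np.array([np.sin(a),-np.cos(a)]);return E+D*u+H*w,u,w
E0=np.array([-153,33.]);E1=np.array([-146,26.]);A=np.radians(14)
for i in range(N):
    p,u,w=tcp(A*i/N,E0+(E1-E0)*i/N);q,_,_=tcp(A*(i+1)/N,E0+(E1-E0)*(i+1)/N)
    d=q-p;print(round(d@u,2),round(d@w,2))
print(q)
from h import *
w=viewer.get_image('wrist');print(onz(w,281,38,.043),onz(w,281,45,.043))
```

```text
1.56 -2.77
1.54 -2.75
1.53 -2.74
1.51 -2.72
1.49 -2.71
1.47 -2.69
1.45 -2.68
1.43 -2.66
1.41 -2.65
1.39 -2.63
[ 0.34498498 24.35519854]
[ 5.56437235e-01 -3.66916754e-04  4.30000000e-02] [ 0.55659772 -0.00291517  0.043     ]
```

Call:
servo_tool(series=[[0.0015, 0, -0.0027, 0, 1.4, 0], [0.0015, 0, -0.0027, 0, 1.4, 0], [0.0015, 0, -0.0027, 0, 1.4, 0], [0.0015, 0, -0.0027, 0, 1.4, 0], [0.0015, 0, -0.0027, 0, 1.4, 0], [0.0015, 0, -0.0027, 0, 1.4, 0], [0, 0, 0, 0, 0, 0]])

```text
t: 13.68
tcp_pos: [0.5626, -0.0995, 0.013]
tool_rot: [[-0.061, 0.998, -0.009], [0.987, 0.061, 0.146], [0.146, 0.0, -0.989]]
contact_force: [-0.3, 0.3, -0.2]
grip_width: 0.253
```

Run:
```python
from h import *
s=st();print(np.round(s['tool_rot'],4))
im=viewer.get_image('side');c=im['color'][150:260,215:350]
cv2.imwrite('pics/side9.png',cv2.resize(c[:,:,::-1],None,fx=5,fy=5,interpolation=cv2.INTER_CUBIC))
w=viewer.get_image('wrist');cv2.imwrite('pics/w9.png',w['color'][:,:,::-1])
P=cloud(w);hsv=cv2.cvtColor(w['color'],cv2.COLOR_RGB2HSV)
wood=((hsv[...,0]>8)&(hsv[...,0]<22)&(hsv[...,1]>110)&(P[...,2]>.02)&(abs(P[...,0]-.557)<.03)&(P[...,1]>-.09))
q=P[wood];print('pin end y',np.percentile(q[:,1],99.5))
k=abs(q[:,0]-.5617-.06*(q[:,1]+.0957)*-1)<.004;b=np.polyfit(q[k,1],q[k,2],1);print(b,np.degrees(np.arctan(b[0])))
```

```text
t 13.68 tcp [ 0.5626 -0.0995  0.013 ] F [-0.3  0.3 -0.2] T [-0.16 -0.09  0.03] g 0.253 j [-26.6  22.5  97.6   8.1  64.3 -33.9]
[[-6.080e-02  9.981e-01 -8.600e-03]
 [ 9.874e-01  6.140e-02  1.460e-01]
 [ 1.462e-01  4.000e-04 -9.893e-01]]
pin end y -8.63666339780945e-05
[0.09572082 0.07656111] 5.467740298586724
```

View pics/w9.png

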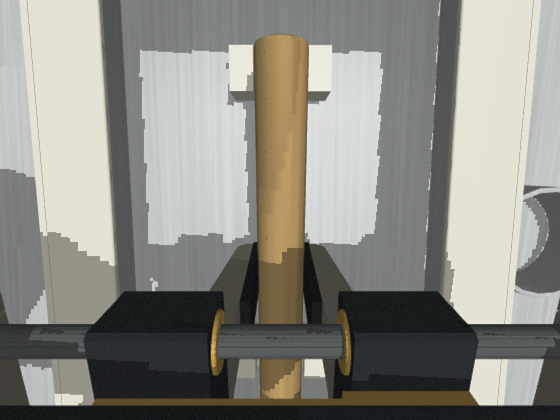

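View pics/side9.png

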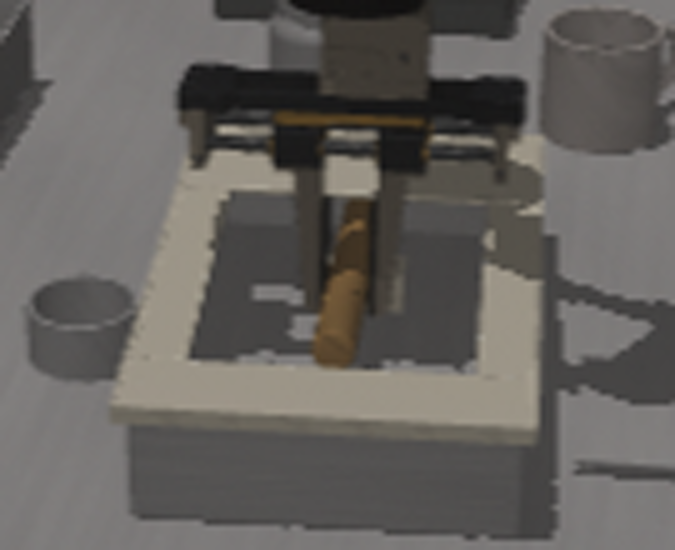

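The pin stays put in the grip (its end is still at (281,38)). Its +y end is rising through the opening and the forces are near zero. I'll finish the tilt and start pulling along the pin axis.

Call:
servo_tool(series=[[0.0015, 0, -0.0027, 0, 1.4, 0], [0.0015, 0, -0.0027, 0, 1.4, 0], [0.0014, 0, -0.0026, 0, 1.4, 0], [0.0014, 0, -0.0026, 0, 1.4, 0], [0.004, 0, 0, 0, 0, 0], [0.006, 0, 0, 0, 0, 0], [0, 0, 0, 0, 0, 0]])

```text
t: 14.65
tcp_pos: [0.5614, -0.0847, 0.0267]
tool_rot: [[-0.061, 0.998, -0.015], [0.968, 0.063, 0.242], [0.242, -0.0, -0.97]]
contact_force: [-0.0, -0.2, -0.9]
grip_width: 0.252
```

Run:
```python
from h import *
s=st();print(np.round(s['tool_rot'],4))
im=viewer.get_image('side');c=im['color'][150:260,215:350]
cv2.imwrite('pics/side10.png',cv2.resize(c[:,:,::-1],None,fx=5,fy=5,interpolation=cv2.INTER_CUBIC))
w=viewer.get_image('wrist')
P=cloud(w);hsv=cv2.cvtColor(w['color'],cv2.COLOR_RGB2HSV)
wood=((hsv[...,0]>8)&(hsv[...,0]<22)&(hsv[...,1]>110))
pts=[]
for r in range(45,240,5):
    k=np.where(wood[r,230:330])[0]+230
    if len(k): pts.append(P[r,int((k.min()+k.max())/2)])
pts=np.array(pts);b=np.polyfit(pts[:,1],pts[:,2],1);print('tilt from wrist depth',np.degrees(np.arctan(b[0])),pts[0],pts[-1])
R=s['tool_rot'];T=s['tcp_pos'];a=np.radians(3.45)
G=T-R[:,2]*.037; E=G-R[:,0]*.1416;F=G+R[:,0]*.1084
f=lambda p:((p[:2]-[.5617,-.0957])@[-np.sin(a),np.cos(a)],p[2]); print('G',f(G),'E',f(E),'F',f(F))
print('z axis at -78',f(E)[1]+(-.078-f(E)[0])*R[2,0]/np.hypot(*R[:2,0]))
```

```text
t 14.65 tcp [ 0.5614 -0.0847  0.0267] F [-0.  -0.2 -0.9] T [-0.16 -0.1   0.06] g 0.252 j [-28.2  22.7  96.5  12.7  68.8 -37.2]
[[-6.110e-02  9.980e-01 -1.540e-02]
 [ 9.683e-01  6.300e-02  2.416e-01]
 [ 2.420e-01 -1.000e-04 -9.703e-01]]
tilt from wrist depth 14.208485316995752 [0.55608797 0.00410178 0.09800662] [ 0.56060477 -0.07413656  0.07958768]
G (np.float64(0.0020246001546835287), np.float64(0.06264193506996177)) E (np.float64(-0.13536428915487347), np.float64(0.028367961822477222)) F (np.float64(0.10720084027584158), np.float64(0.08887992023964626))
z axis at -78 0.0426783942134035
```

View pics/side10.png

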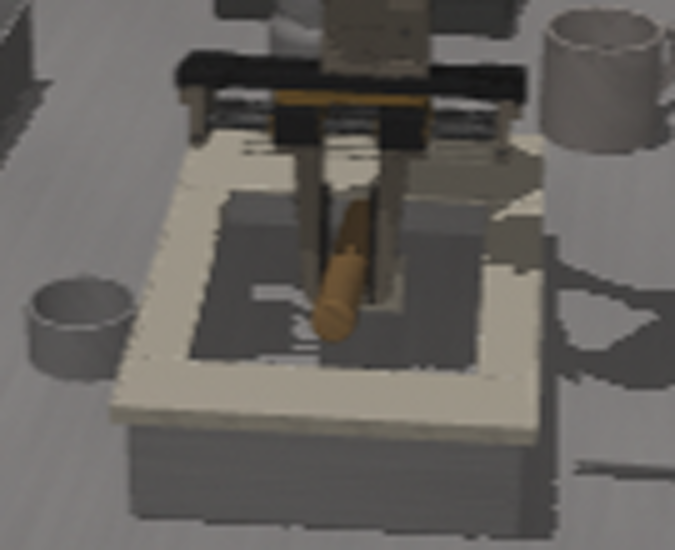

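The pin tilt from depth is 14.2°, as intended. The covered end is at pan (−135, 28) mm, and the axis passes 23 mm below the lid's underside edge. I'll pull along the axis.

Call:
servo_tool(series=[[0.006, 0, 0, 0, 0, 0], [0.01, 0, 0, 0, 0, 0], [0.012, 0, 0, 0, 0, 0], [0.012, 0, 0, 0, 0, 0], [0.012, 0, 0, 0, 0, 0], [0.012, 0, 0, 0, 0, 0], [0.01, 0, 0, 0, 0, 0], [0.006, 0, 0, 0, 0, 0], [0.002, 0, 0, 0, 0, 0], [0, 0, 0, 0, 0, 0]])

```text
t: 16.0
tcp_pos: [0.5566, -0.0062, 0.0465]
tool_rot: [[-0.06, 0.998, -0.015], [0.968, 0.062, 0.241], [0.242, 0.0, -0.97]]
contact_force: [0.1, 0.4, -1.1]
grip_width: 0.252
```

Run:
```python
from h import *
s=st()
im=viewer.get_image('side');c=im['color'][120:260,200:350]
cv2.imwrite('pics/side11.png',cv2.resize(c[:,:,::-1],None,fx=4,fy=4,interpolation=cv2.INTER_CUBIC))
w=viewer.get_image('wrist');cv2.imwrite('pics/w11.png',w['color'][:,:,::-1])
R=s['tool_rot'];T=s['tcp_pos'];a=np.radians(3.45)
G=T-R[:,2]*.037; E=G-R[:,0]*.1416;F=G+R[:,0]*.1084
f=lambda p:((p[:2]-[.5617,-.0957])@[-np.sin(a),np.cos(a)],p[2]); print('G',f(G),'E',f(E),'F',f(F))
t=viewer.get_image('top');cv2.imwrite('pics/top11.png',cv2.resize(t['color'][150:300,235:435,::-1],None,fx=4,fy=4))
```

```text
t 16.0 tcp [ 0.5566 -0.0062  0.0465] F [ 0.1  0.4 -1.1] T [-0.17 -0.1   0.  ] g 0.252 j [-21.2  18.1  99.9  13.7  68.5 -30.5]
G (np.float64(0.08069717344759678), np.float64(0.08241297234525105)) E (np.float64(-0.05670080570384954), np.float64(0.04817425487754456)) F (np.float64(0.18588037217652884), np.float64(0.10862396792081166))
```

View pics/side11.png

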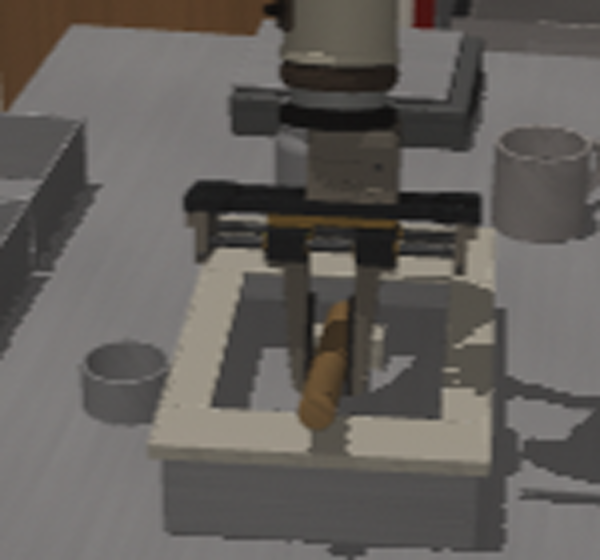

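View pics/top11.png

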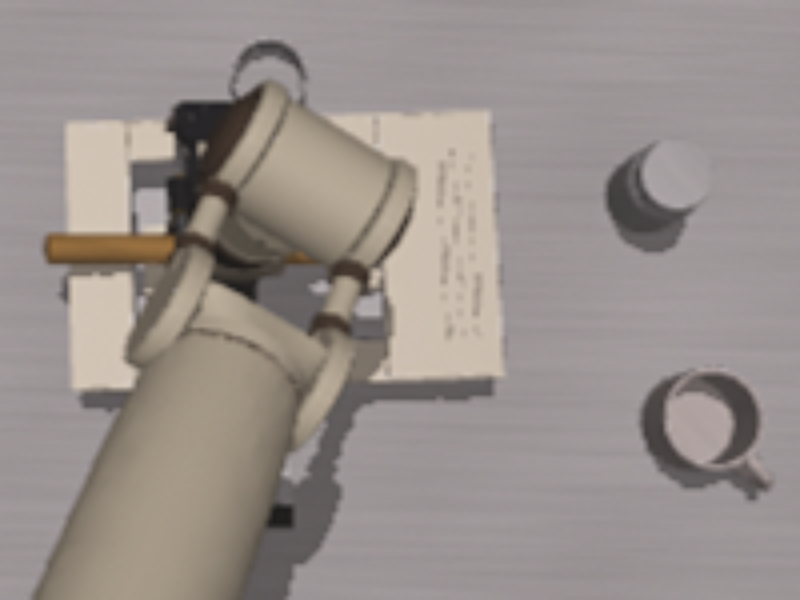

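The covered end is out of the strip: it sits at pan y = −57 inside the opening, and the lid is unmoved. I'll lift straight up 100 mm.

Call:
servo_tool(series=[[0.001, 0, -0.004, 0, 0, 0], [0.002, 0, -0.008, 0, 0, 0], [0.003, 0, -0.012, 0, 0, 0], [0.004, 0, -0.016, 0, 0, 0], [0.004, 0, -0.016, 0, 0, 0], [0.004, 0, -0.016, 0, 0, 0], [0.003, 0, -0.012, 0, 0, 0], [0.002, 0, -0.008, 0, 0, 0], [0.001, 0, -0.004, 0, 0, 0], [0, 0, 0, 0, 0, 0]])

```text
t: 17.4
tcp_pos: [0.5565, -0.0061, 0.1454]
tool_rot: [[-0.06, 0.998, -0.015], [0.968, 0.062, 0.242], [0.242, -0.0, -0.97]]
contact_force: [0.3, -0.6, -0.2]
grip_width: 0.249
```

Call:
servo_tool(series=[[0, 0, 0, 0, -1, 0], [-0.003, 0, 0, 0, -2, 0], [-0.005, 0, 0, 0, -2, 0], [-0.008, 0, 0, 0, -2, 0], [-0.008, 0, 0, 0, -2, 0], [-0.008, 0, 0, 0, -2, 0], [-0.006, 0, 0, 0, -2, 0], [-0.004, 0, 0, 0, -1, 0], [-0.002, 0, 0, 0, 0, 0], [0, 0, 0, 0, 0, 0]])

```text
t: 18.65
tcp_pos: [0.5593, -0.0498, 0.1405]
tool_rot: [[-0.062, 0.998, -0.0], [0.998, 0.062, 0.0], [0.0, -0.0, -1.0]]
contact_force: [-0.4, 0.6, 0.4]
grip_width: 0.254
```

Run:
```python
from h import *
s=st();R=s['tool_rot'];T=s['tcp_pos'];a=np.radians(3.45);print(np.round(R,3))
G=T-R[:,2]*.037; E=G-R[:,0]*.1416;F=G+R[:,0]*.1084
f=lambda p:((p[:2]-[.5617,-.0957])@[-np.sin(a),np.cos(a)],p[2]); print('G',f(G),'E',f(E),'F',f(F))
im=viewer.get_image('side');cv2.imwrite('pics/side12.png',im['color'][:,:,::-1])
P=cloud(im);hsv=cv2.cvtColor(im['color'],cv2.COLOR_RGB2HSV)
q=P[(hsv[...,0]>8)&(hsv[...,0]<22)&(hsv[...,1]>110)&(P[...,2]>.05)&(P[...,0]>.45)&(P[...,0]<.65)&(abs(P[...,1])<.35)]
print('wood z',np.percentile(q[:,2],[1,50,99]),'y',np.percentile(q[:,1],[1,99]))
lid=((P[...,2]>0.055)&(P[...,2]<0.12)&(P[...,1]>-.28)&(P[...,1]<0.1)&(P[...,0]>0.43)&(P[...,0]<0.69)&(hsv[...,2]>120)&(hsv[...,1]<70)&(hsv[...,1]>18))
p=P[lid];A=np.c_[p[:,:2],np.ones(len(p))];k=np.ones(len(p),bool)
for _ in range(4):
    co=np.linalg.lstsq(A[k],p[k,2],rcond=None)[0];k=abs(p[:,2]-A@co)<.005
print('plane',co,k.sum())
t=viewer.get_image('top');cv2.imwrite('pics/top12.png',t['color'][:,:,::-1])
w=viewer.get_image('wrist');P=cloud(w);hsv=cv2.cvtColor(w['color'],cv2.COLOR_RGB2HSV);wood=((hsv[...,0]>8)&(hsv[...,0]<22)&(hsv[...,1]>110))
pts=[]
for r in range(50,240,5):
    c=np.where(wood[r,230:330])[0]+230
    if len(c): pts.append(P[r,int((c.min()+c.max())/2)])
pts=np.array(pts);b=np.polyfit(pts[:,1],pts[:,2],1);print('pin tilt',np.degrees(np.arctan(b[0])),'top z',pts[:,2].mean())
```

```text
t 18.65 tcp [ 0.5593 -0.0498  0.1405] F [-0.4  0.6  0.4] T [-0.03 -0.11 -0.03] g 0.254 j [-17.4   9.7  97.    0.   73.3 -21. ]
[[-0.062  0.998 -0.   ]
 [ 0.998  0.062  0.   ]
 [ 0.    -0.    -1.   ]]
G (np.float64(0.045988370497750695), np.float64(0.1775378014391157)) E (np.float64(-0.09561144875288538), np.float64(0.17752155788684734)) F (np.float64(0.1543882321274749), np.float64(0.17755023647489176))
wood z [0.1685698  0.1871319  0.27932109] y [-0.18271387  0.06215003]
plane [-0.00184222 -0.00028916  0.06990676] 2027
pin tilt -0.13657680657817028 top z 0.1887767153423847
```

View pics/side12.png

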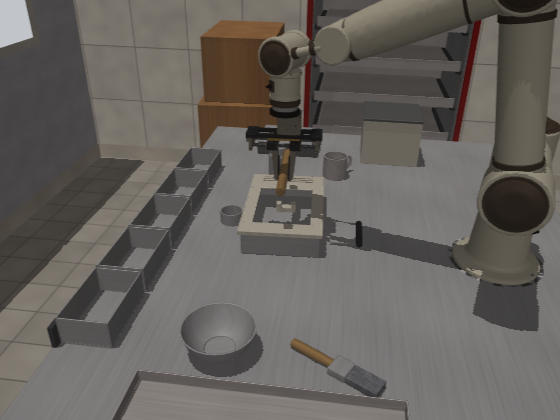

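View pics/top12.png

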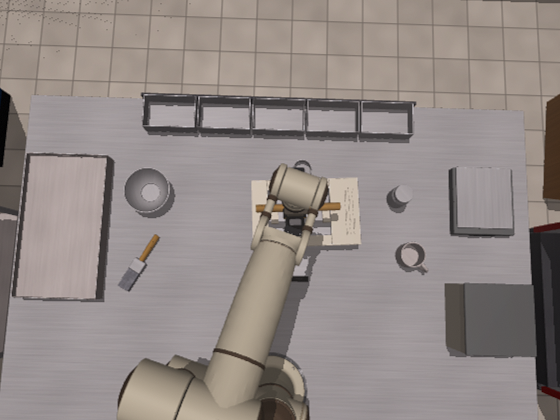

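The pin is level with its underside about 95 mm above the lid. The lid is flat at z ≈ 0.070, and the bystanders are where they were. I'll raise 6 mm and let it settle.

Call:
servo_tool(series=[[0, 0, -0.002, 0, 0, 0], [0, 0, -0.003, 0, 0, 0], [0, 0, -0.001, 0, 0, 0], [0, 0, 0, 0, 0, 0], [0, 0, 0, 0, 0, 0], [0, 0, 0, 0, 0, 0], [0, 0, 0, 0, 0, 0]])

```text
t: 19.68
tcp_pos: [0.5593, -0.0496, 0.1465]
tool_rot: [[-0.062, 0.998, -0.0], [0.998, 0.062, 0.0], [0.0, -0.0, -1.0]]
contact_force: [-0.1, -0.3, -0.9]
grip_width: 0.251
```

Run:
```python
from h import *
s=st();print(np.abs(s['joint_vel']).max())
w=viewer.get_image('wrist');cv2.imwrite('pics/w13.png',w['color'][:,:,::-1]);P=cloud(w);hsv=cv2.cvtColor(w['color'],cv2.COLOR_RGB2HSV);wood=((hsv[...,0]>8)&(hsv[...,0]<22)&(hsv[...,1]>110))
pts=[]
for r in range(50,240,5):
    c=np.where(wood[r,230:330])[0]+230
    if len(c): pts.append(P[r,int((c.min()+c.max())/2)])
pts=np.array(pts);print('pin top z',pts[:,2].min(),pts[:,2].max())
print(workorder.job_done())
```

```text
t 19.68 tcp [ 0.5593 -0.0496  0.1465] F [-0.1 -0.3 -0.9] T [ 0.01 -0.11 -0.03] g 0.251 j [-17.4   9.4  96.7  -0.   73.9 -21. ]
0.12483301414590867
pin top z 0.19367765430703848 0.19579091780887226
the job is handed in; nothing more can be done
None
```

The lid is pressed level and the rolling pin is out, held still about 10 cm above it; I handed the job in at about 19.7 s.

- **Lid:** I pressed the raised end down with closed fingers, up to about 21 N against the rim. The fitted lid plane then lay flat at z ≈ 0.0695 m. After the pin was out it still fitted flat at about 0.070 m, with a slope below 0.002.
- **Pin:** I gripped it through the opening and lifted it 5 mm. I slid it 38 mm under the covered end, tilted it 14° and drew it out along its axis, +y end first. Then I lifted it clear and levelled it.
- **Last checks:** The pin's top is at z ≈ 0.194–0.196 m, so its underside is about 100 mm above the lid. It was level to within 0.2° when last measured, before a final 6 mm straight raise. The grip opening still matches the pin, and contact forces were about 1 N or less. The other things on the table look unmoved in the top view.

**Disagreements:**
- The finger tips turned out to be about 20 mm short of the reported TCP in both cameras and at lid contact, so I planned all heights with that offset.
- My first estimate of the pin's mid length, pan y ≈ 20 mm, came out nearer 10 mm once it was gripped. I adjusted the tilt for that.
- One move overshot by 50 mm in free air and I corrected it before pressing.

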